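Let the turned balls out of the lever feeder and close its lid softly

TASK

Press the lever of the wooden ball feeder down right down with the fingertips and keep it down until all three wooden balls have rolled out from under the lid into the feeder's tray. Then ease the lever slowly back up, staying on it all the way, so that the lid settles fully shut without slamming, and let go. Pick nothing up, do not touch the balls and leave the other things on the bench where they are.

Things in the scene. Friction and masses are not known exactly. Their poses are not given: they have to be found in the camera images.
- feeder: plywood ball feeder, fixed. Origin on the bench below the lid's shaft; x from mouth to back, z up. Open-topped hopper: side walls (mm) x -89 to +106, y -32 to +32, 135 high; inside, a floor slopes down to the mouth at -x, closed by the aluminium lid. Before the mouth an open tray (mm), x -85 to -251, y -55 to +55, walls 36 high. Lever outside the -y wall.
- lid (a joint): angle of lid and lever, rigidly linked on one shaft along the feeder's y, 125 mm up: 0 = shut, grows as the lever goes down and the lid swings up and out; stop at 0.6 rad. Spring and weight return it: pressing takes 2 to 5 N at the pad; let go, it snaps shut. Balls pass from about 0.35 rad.
- lever: steel bar outside the feeder's -y wall, from the shaft towards the feeder's back (+x) and slightly up, with a black rubber pad 46 mm (along the bar) x 48 x 8 mm at its end, on the bar's outer side. Origin on the shaft's axis above the feeder's origin; its axes equal the feeder's when the lid is shut
- lever_pad (a point): centre of the pad's top face; moves with the lever. Lid shut: x +130, y -74 mm in the feeder's frame, 160 mm above the bench, pad tilted 0.26 rad, its end away from the shaft up. Lever at its stop: x +127 mm, 80 mm above the bench; between, out to x +135 mm. Nothing stands beneath it
- shaft (a point): point on the shaft's axis where the lever's bar turns, 125 mm above the bench; feeder frame x 0, y -45 mm
- ball1_center (a point): centre of a light-wood ball 36 mm across, one of three in a row on the hopper's sloping floor behind the shut lid (ball1 nearest the lid, ball3 at the back)
- ball2_center (a point): centre of a light-wood ball 36 mm across, one of three in a row on the hopper's sloping floor behind the shut lid (ball1 nearest the lid, ball3 at the back)
- ball3_center (a point): centre of a light-wood ball 36 mm across, one of three in a row on the hopper's sloping floor behind the shut lid (ball1 nearest the lid, ball3 at the back)
- heart: faceted dark-wood heart, about 75 x 75 mm, 28 mm high, lying flat near the lever, loose; origin at the centre of its underside
- sanding_block: cork sanding block 110 x 65 x 34 mm, loose; origin at the centre of its underside
- wax_jar: amber glass jar with a dark lid, 54 mm across, 66 mm high, loose; origin at the centre of its underside
- knob_blank: turned wooden knob 42 mm across, 40 mm high, loose; origin at the centre of its underside
- mug: white mug 80 mm across, 90 mm high, to the robot's right, loose; origin at the centre of its underside
- screwdriver: screwdriver lying on the bench to the robot's left, loose; origin on its underside
- brush: brush lying on the bench to the robot's right, loose; origin on its underside

How it is judged (in metres and radians):
On the way, in this order (a step that is already met when the one before it is completed fails the run):
1. with the lever pressed down, the lid stands open (over 0.5 rad) and all three balls are in the tray (value of joint lid above 0.5 rad and contact force between any of the fingers, the arm and lever above 0.3 N and x of ball1_center in the frame of feeder between -0.25 and -0.09 m and y of ball1_center in the frame of feeder between -0.055 and 0.055 m and z of each of ball1_center, ball2_center, ball3_center in the frame of feeder below 0.05 m and x of ball2_center in the frame of feeder between -0.25 and -0.09 m and y of ball2_center in the frame of feeder between -0.055 and 0.055 m and x of ball3_center in the frame of feeder between -0.25 and -0.09 m and y of ball3_center in the frame of feeder between -0.055 and 0.055 m), for 0.2 s.
2. the lid is shut again, eased down with the hand still on the lever (value of joint lid below 0.06 rad and contact force between any of the fingers, the arm and lever above 0.3 N), for 0.02 s.
At the end, for the whole second after the job is handed in: the lid is shut (within 0.04 rad) and still, and all three balls lie in the tray (value of joint lid below 0.04 rad and velocity of joint lid between -0.1 and 0.1 rad/s and x of ball1_center in the frame of feeder between -0.25 and -0.09 m and y of ball1_center in the frame of feeder between -0.055 and 0.055 m and z of each of ball1_center, ball2_center, ball3_center in the frame of feeder below 0.05 m and x of ball2_center in the frame of feeder between -0.25 and -0.09 m and y of ball2_center in the frame of feeder between -0.055 and 0.055 m and x of ball3_center in the frame of feeder between -0.25 and -0.09 m and y of ball3_center in the frame of feeder between -0.055 and 0.055 m); the robot touches nothing.
It fails at once if the lid slams: it closes faster than 1.5 rad/s in the last 0.3 rad (value of joint lid below 0.3 rad and velocity of joint lid below -1.5 rad/s).
It fails at once if the robot touches a ball (contact force between any of the fingers, the arm and ball1 above 0.3 N or contact force between any of the fingers, the arm and ball2 above 0.3 N or contact force between any of the fingers, the arm and ball3 above 0.3 N).
It fails at once if a ball is lifted (height (world z) of any of ball1_center, ball2_center, ball3_center above 0.12 m).
It fails at once if another thing on the bench is moved by more than 25 mm (distance of any of heart, sanding_block, wax_jar, knob_blank, mug, screwdriver, brush from where it was at the start of the episode above 0.025 m).
It also fails if it takes over 38 s, if anything falls off the work surface, if the arm or the gripper's body presses on something with over 40 N, if the wrist force passes 120 N, or if a joint passes its speed limit or range.

ROBOT

A 6-joint arm with a two-finger parallel gripper is mounted at the origin on the work surface. World frame = base frame: x ahead of the robot, y to its left, z up, the work surface at z = 0. Lengths are in mm, angles in degrees, forces in N, time in s.
With the tool pointing down it reaches from about 350 to 850 mm from the base axis. Payload 8.1 kg.
Tool frame: the origin (TCP) lies at the very end of the fingers, on their centre line; the grasp point (between the pads) lies 19 mm behind it; z points along the fingers, y is the direction in which the jaws open and shut (so a half turn about z gives the same grasp; the last joint's range is limited). The gripper opens to 85 mm and grips with 20 to 120 N. Pads are 22 mm wide; open, the fingers measure 114 mm over their backs; the gripper's body (76 mm by 85 mm) begins 54 mm behind the grasp point. The pads swing forward as they close: fully open they stand 13 mm farther back than shut.
Start: joints at [67.987, 7.471, 85.268, -0, 87.261, -4.893], TCP at [176.602, 573.426, 231.292] pointing down, gripper open.
Joint ranges: [-169.43, 169.43], [-51.17, 129.36], [1.28, 143.12], [-76.62, 256.62], [0, 156.53], [-152.29, 152.29]. Speed limits (degrees/s): [136.94, 136.94, 159.86, 180, 180, 180].

INTERFACE

Orientations are given as [roll, pitch, yaw] about the fixed x, y, z axes, in that order (R = Rz(yaw) Ry(pitch) Rx(roll)).
In Python, from bench import r gives the robot as it stands.
- The arm moves only by the shell command python3 -m crank 'ROWS' [OPENING] [FORCE]. ROWS is JSON, a list that holds one entry, the list of rows, each a list of 6 numbers: the shift along the tool's x, y, z in m, then the turn, a rotation vector about the tool's x, y, z in rad. A call has 1 to 10 rows; each row is the pose to reach, as a shift and turn from the pose measured when the call began, along the tool's axes at that moment; what a row does not reach only later rows make up. A row lasts 1/8 s, in which the tool goes at most 62.5 mm and 10.7 degrees, less where a joint would pass 70% of its speed; a pose out of reach is approached as far as the arm can. A call with a gripper value outside its range is refused whole. OPENING is the closure, from 0 (fully open) to 1 (shut), set as the call begins (- or left out, the last holds). The fingers move at their own pace and stop on an object; FORCE is the grip in N (left out, the last holds). Time passes only in rows, so rows that repeat a pose let the fingers close. It gives the time, the measured TCP pose, the force and the opening at its end, in the units of the state.
- r.sense(): the state, without advancing time (a new reading comes with each control period).
- r.snapshot(name): name is "scene" or "top"; returns (picture, depth): 400x640x3 uint8, blue, green, red; 400x640 float32, mm along the optical axis (not along the pixel's ray), 0 where there is no reading.
- r.get_calibration(name): a dict with "mtx" (3x3 intrinsics, pixels), "cam_to_world" (4x4, takes a point from camera to world coordinates). Camera axes: x right, y down, z forward; pixel columns grow to the right and rows downward; lengths in mm; the calibration is good to about 2 mm. A picture is of the moment at which its call begins. get_calibration takes no time and is no camera call.
- r.hand_in(): hands the job in, once; it reports no verdict.
Trained networks look in the newest picture that a camera, given by its name, has taken for a name from the list of things; names that differ only in an ending like _2 or _b are one class to them, and where a whole thing is asked for, a point or a joint stands for the part that bears it (a point fixed in the world has none). Each returns a list of dicts, best first, with "conf" (0 to 1); they miss things now and then, are a little off and sometimes report something else, mostly with a low value. They report only what shows in the picture. A call takes as long as a camera call.
- r.look_for(thing, camera): "extent" ([left, top, right, bottom] in pixels, round what is visible of it).
- r.landmark_of(thing, camera): "pixel" ([column, row] in pixels: a listed point, or the origin of a listed thing).
The state is a dict: "time": time; "joint_pos": joint angles; "qd": joint speeds; "joint_efforts": joint torques, N m; "tool_pos": TCP position; "tcp_rot": TCP orientation; "ft_force": force on the tool from outside, world axes, zero at the start; "wrist_torque": the same for the moment, N m; "finger_gap": finger opening in mm.
Only numpy, scipy, OpenCV 4.12 (cv2) and the standard library are available. Lean on these libraries where they do the work, as an engineer would, in place of code of your own. Each camera call takes 0.05 s, during which the arm holds its last target.

## Working session

There is one attempt and no reset: what is moved stays moved. The work goes in short steps, Python scripts to look and compute and a shell command to move; the robot and the scene stay as the last step left them, time stands still between calls to the robot, and variables do not carry over. Pictures are saved under pics/ and viewed, and the job is handed in when it is done.

```bash
mkdir -p pics; ls; cat > h.py <<'E'
from bench import r
import numpy as np, cv2
from scipy.spatial.transform import Rotation as R
def w(cam,px,d):
    c=r.get_calibration(cam);K=np.array(c["mtx"]);T=np.array(c["cam_to_world"])
    p=np.linalg.inv(K)@[px[0],px[1],1]*d
    return (T@np.r_[p,1])[:3]
def ray_at(cam,px,z):
    a=w(cam,px,0);b=w(cam,px,1000);t=(z-a[2])/(b[2]-a[2]);return a+t*(b-a)
def pix(cam,P):
    c=r.get_calibration(cam);K=np.array(c["mtx"]);T=np.linalg.inv(np.array(c["cam_to_world"]))
    q=K@(T@np.r_[P,1])[:3];return q[:2]/q[2]
E
python3 - <<'E'
from h import *
for c in("scene","top"):
    im,d=r.snapshot(c);cv2.imwrite(f"pics/{c}0.png",im);np.save(f"{c}0.npy",d)
    print(c,np.round(r.get_calibration(c)["cam_to_world"],2).tolist())
    for t in("lever_pad","shaft","feeder"):
        for o in r.landmark_of(t,c)[:2]: 
            u,v=map(int,o["pixel"]); dd=d[min(v,399),min(u,639)]
            print(t,o,dd,np.round(w(c,o["pixel"],dd),1))
print(r.sense())
E
```

```text
pics
scene [[-0.85, 0.43, -0.3, 969.55], [0.52, 0.68, -0.51, 723.78], [-0.01, -0.59, -0.81, 1254.89], [0.0, 0.0, 0.0, 1.0]]
lever_pad {'pixel': [333.7, 176.1], 'conf': 0.88} 1414.2246 [460.4 -20.  160.8]
lever_pad {'pixel': [300.4, 200.9], 'conf': 0.37} 1390.8867 [605.1  -9.5 129. ]
shaft {'pixel': [300.9, 202.0], 'conf': 0.83} 1401.702 [602.4 -11.6 117.9]
feeder {'pixel': [296.9, 212.0], 'conf': 0.75} 1457.9663 [615.9 -23.8  50.7]
top [[-0.02, -0.99, 0.17, 300.38], [-1.0, 0.02, 0.01, -5.64], [-0.01, -0.17, -0.99, 1650.52], [0.0, 0.0, 0.0, 1.0]]
lever_pad {'pixel': [335.0, 222.6], 'conf': 0.63} 1491.5714 [458.8 -23.7 164.3]
shaft {'pixel': [328.6, 188.0], 'conf': 0.88} 1681.5281 [616.2  -3.3  -1.5]
shaft {'pixel': [191.7, 211.0], 'conf': 0.53} 1669.7498 [534.4 543.4   1.2]
feeder {'pixel': [343.5, 187.0], 'conf': 0.94} 1545.9906 [593.3 -58.4 131.6]
feeder {'pixel': [331.2, 188.4], 'conf': 0.22} 1541.0079 [588.1 -13.  136.2]
{'time': 0.4, 'joint_pos': array([ 6.79866829e+01,  7.47727909e+00,  8.52746614e+01, -8.40080603e-04,
        8.72620284e+01, -4.89000138e+00]), 'qd': array([ 0.08470818, -0.07605536, -0.06473939, -0.05248729, -0.04274381,
        0.10207555]), 'joint_efforts': array([-1.24497412e-03, -5.68506324e+01, -5.00108778e+01, -1.90498940e-04,
        5.01886185e-03,  9.47508482e-06]), 'tool_pos': array([176.58653388, 573.35858484, 231.16260802]), 'tcp_rot': array([-1.79986011e+02, -3.54686660e-04,  1.62876724e+02]), 'ft_force': array([ 0.51687292, -0.15412636,  0.606014  ]), 'wrist_torque': array([-0.00150618, -0.02164752, -0.01247431]), 'finger_gap': 85.20799029849593}
```

View pics/scene0.png

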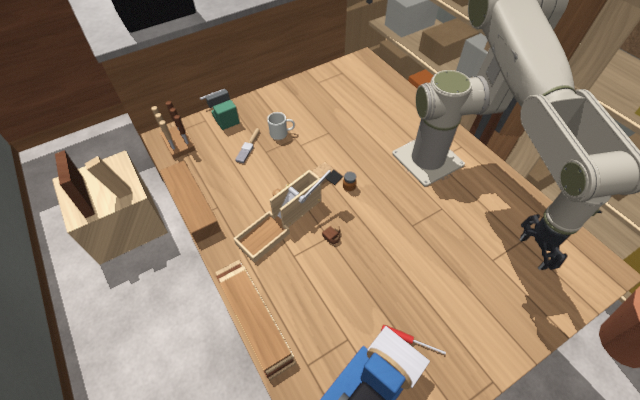

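View pics/top0.png

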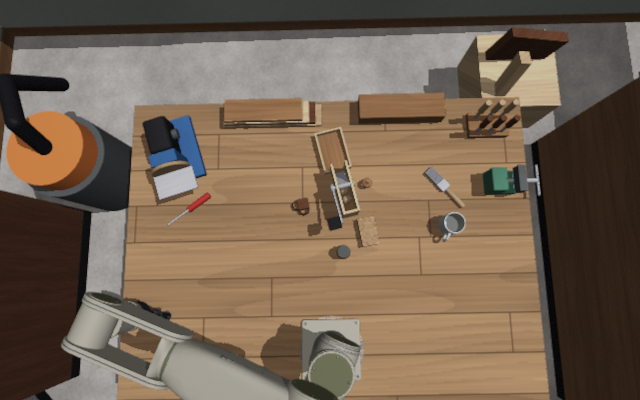

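The scene view shows the feeder with its tray at about (262,238) and the black pad at (333,177). The jar (350,181) stands just beyond the pad. From the top, the pad is at (335,222), the jar at (343,252), the sanding block at (368,232) and the heart at (302,206). Next I'll measure the feeder's yaw and the obstacles.

```bash
python3 - <<'E'
from h import *
im=cv2.imread("pics/top0.png");d=np.load("top0.npy");im2=cv2.imread("pics/scene0.png");d2=np.load("scene0.npy")
a=cv2.resize(im[120:270,270:410],None,fx=4,fy=4,interpolation=cv2.INTER_CUBIC);cv2.imwrite("pics/topz.png",a)
b=cv2.resize(im2[150:270,220:380],None,fx=4,fy=4,interpolation=cv2.INTER_CUBIC);cv2.imwrite("pics/scz.png",b)
# points
for n,dd,(u0,u1,v0,v1) in(("top",d,(310,365,120,240)),("scene",d2,(225,350,160,270))):
    P=[];B=[]
    I={"top":im,"scene":im2}[n]
    for v in range(v0,v1):
        for u in range(u0,u1):
            if dd[v,u]>0:
                p=w(n,(u,v),dd[v,u])
                P.append(p);B.append(I[v,u].max())
    P=np.array(P);B=np.array(B)
    m=(P[:,2]>122)&(P[:,2]<148)&(P[:,0]>480)&(abs(P[:,1])<150)
    q=P[m];rect=cv2.minAreaRect(q[:,:2].astype(np.float32));print(n,"walls",m.sum(),rect,cv2.boxPoints(rect).round(0).tolist(),q[:,2].mean())
    m=(B<70)&(P[:,2]>140)&(P[:,0]<520)
    q=P[m];print("pad",len(q),q.mean(0),cv2.minAreaRect(q[:,:2].astype(np.float32)),np.linalg.svd(q-q.mean(0))[2].round(2).tolist())
    m=(P[:,2]>28)&(P[:,2]<42)&(P[:,0]>640)&(abs(P[:,1])<150)
    q=P[m];rect=cv2.minAreaRect(q[:,:2].astype(np.float32));print("tray",m.sum(),rect)
for t in("heart","sanding_block","wax_jar","knob_blank"):
    for c,z in(("top",0),("scene",0)):
        L=r.landmark_of(t,c)
        if L: print(t,c,L[0]["conf"],L[0]["pixel"],ray_at(c,L[0]["pixel"],z).round(0))
E
```

```text
Traceback (most recent call last):
  File "h.py", line 5, in w
    c=r.get_calibration(cam);K=np.array(c["mtx"]);T=np.array(c["cam_to_world"])
ValueError: time passes only in moves, steps and waits
```

```bash
ls pics
```

```text
scene0.png
scz.png
top0.png
topz.png
```

```bash
python3 - <<'E'
s=open("h.py").read().replace('c=r.get_calibration(cam)','c=cal(cam)').replace("def w(","C={}\ndef cal(n):\n    if n not in C: C[n]=r.get_calibration(n)\n    return C[n]\ndef w(",1)
open("h.py","w").write(s)
E
python3 - <<'E'
from h import *
im=cv2.imread("pics/top0.png");d=np.load("top0.npy");im2=cv2.imread("pics/scene0.png");d2=np.load("scene0.npy")
for n,dd,(u0,u1,v0,v1) in(("top",d,(310,365,120,240)),("scene",d2,(225,350,160,270))):
    P=[];B=[]
    I={"top":im,"scene":im2}[n]
    for v in range(v0,v1):
        for u in range(u0,u1):
            if dd[v,u]>0:
                P.append(w(n,(u,v),dd[v,u]));B.append(int(I[v,u].max()))
    P=np.array(P);B=np.array(B)
    m=(P[:,2]>122)&(P[:,2]<148)&(P[:,0]>480)&(abs(P[:,1])<150)
    q=P[m];rect=cv2.minAreaRect(q[:,:2].astype(np.float32));print(n,"walls",m.sum(),rect,cv2.boxPoints(rect).round(0).tolist(),q[:,2].mean())
    m=(B<70)&(P[:,2]>140)&(P[:,0]<520)
    q=P[m];print("pad",len(q),q.mean(0),cv2.minAreaRect(q[:,:2].astype(np.float32)),np.linalg.svd(q-q.mean(0))[2].round(2).tolist())
    m=(P[:,2]>28)&(P[:,2]<42)&(P[:,0]>640)&(abs(P[:,1])<150)
    q=P[m];rect=cv2.minAreaRect(q[:,:2].astype(np.float32));print("tray",m.sum(),rect)
for t in("heart","sanding_block","wax_jar","knob_blank"):
    for c,z in(("top",0),("scene",0)):
        L=r.landmark_of(t,c)
        if L: print(t,c,L[0]["conf"],L[0]["pixel"],ray_at(c,L[0]["pixel"],z).round(0))
E
```

```text
top walls 437 ((593.5869140625, -54.5740966796875), (195.00732421875, 92.1398696899414), 12.230612754821777) [[489.0, -30.0], [508.0, -120.0], [699.0, -79.0], [679.0, 11.0]] 134.28612346744285
pad 156 [459.797386   -20.04114193 160.71806095] ((459.8311767578125, -19.065113067626953), (44.88662338256836, 47.10476303100586), 12.48305606842041) [[-0.78, -0.57, 0.27], [0.56, -0.82, -0.1], [-0.28, -0.07, -0.96]]
tray 227 ((767.1465454101562, -36.78350067138672), (213.2007293701172, 243.24636840820312), 88.14910125732422)
scene walls 548 ((589.2514038085938, -55.079689025878906), (201.9030303955078, 93.46182250976562), 12.629956245422363) [[481.0, -32.0], [501.0, -123.0], [698.0, -79.0], [678.0, 13.0]] 132.56755574432736
pad 126 [462.32382474 -18.76916914 157.89828158] ((461.8434753417969, -19.498088836669922), (38.35454177856445, 46.576534271240234), 11.414623260498047) [[0.51, -0.85, -0.11], [-0.81, -0.52, 0.28], [-0.29, -0.05, -0.95]]
tray 375 ((770.3154907226562, -19.90447998046875), (336.13824462890625, 136.8845672607422), 23.25444221496582)
heart top 0.59 [340.1, 191.2] [602. -49.   0.]
heart scene 0.49 [327.7, 234.0] [554.  90.   0.]
sanding_block top 0.79 [365.9, 229.2] [ 448. -147.    0.]
wax_jar top 0.74 [348.0, 255.5] [347. -73.   0.]
wax_jar scene 0.62 [348.9, 187.3] [366. -49.   0.]
knob_blank top 0.53 [363.4, 184.3] [ 628. -143.    0.]
knob_blank scene 0.5 [274.7, 195.8] [ 637. -169.    0.]
```

View pics/topz.png

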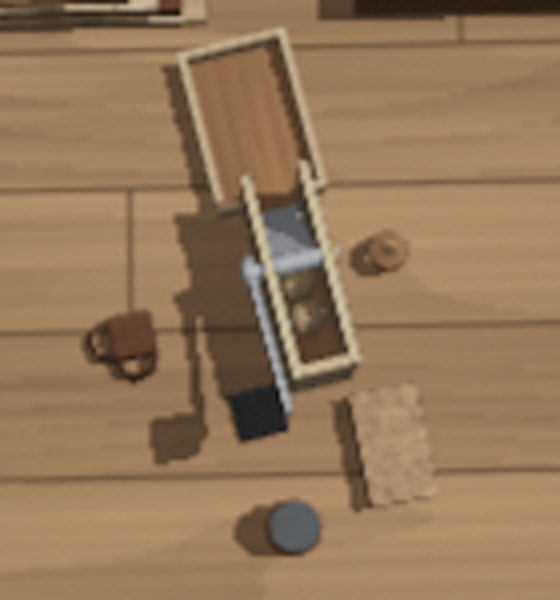

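View pics/scz.png

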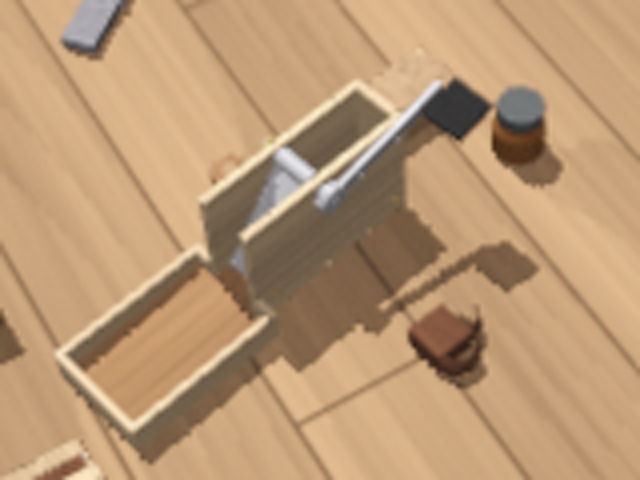

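Both cameras agree with the stated sizes:
- **Pad:** centre about (460,-20,160), and the wall top measures 134.
- **Feeder:** yaw about 192.3°, origin about (603,-65).

The approach is clear from above, so I'm moving over the pad with the fingers shut and the jaw axis along the feeder's y.

```bash
python3 -m crank '[[[-0.018,-0.019,0,0,0,-0.02],[-0.053,-0.058,0,0,0,-0.06],[-0.089,-0.097,0,0,0,-0.1],[-0.129,-0.14,0,0,0,-0.15],[-0.169,-0.184,0,0,0,-0.195],[-0.209,-0.227,0,0,0,-0.24],[-0.249,-0.271,0,0,0,-0.287],[-0.289,-0.315,0,0,0,-0.333],[-0.329,-0.358,0,0,0,-0.38],[-0.365,-0.397,0,0,0,-0.42]]]' 1 20
```

```text
time: 2.05
tool_pos: [409.3, 84.6, 231.7]
tcp_rot: [180.0, 0.1, -173.0]
ft_force: [1.1, 0.1, 0.4]
finger_gap: 0.0
```

```bash
python3 -m crank '[[[-0.012,-0.04,0,0,0,-0.04],[-0.024,-0.075,0.01,0,0,-0.07],[-0.033,-0.098,0.025,0,0,-0.093],[-0.0376,-0.11,0.04,0,0,-0.093],[-0.0376,-0.11,0.046,0,0,-0.093],[-0.0376,-0.11,0.046,0,0,-0.093]]]'
python3 - <<'E'
from h import *
for c in("scene","top"):
    im,d=r.snapshot(c);cv2.imwrite(f"pics/{c}1.png",cv2.resize(im[120:280,240:440],None,fx=4,fy=3.75))
s=r.sense();print(s["joint_pos"].round(1),s["tool_pos"],s["tcp_rot"],s["ft_force"])
E
```

```text
time: 2.8
tool_pos: [459.4, -19.2, 185.3]
tcp_rot: [180.0, 0.0, -167.7]
ft_force: [-1.0, -0.0, 0.1]
finger_gap: 0.4
[  -8.8  -13.4  110.1    0.    83.2 -111.2] [460.05204845 -19.16637233 186.27917318] [-1.79991744e+02  1.14359037e-01 -1.67618445e+02] [ 0.86459868 -0.13632865  1.24039363]
```

View pics/scene1.png

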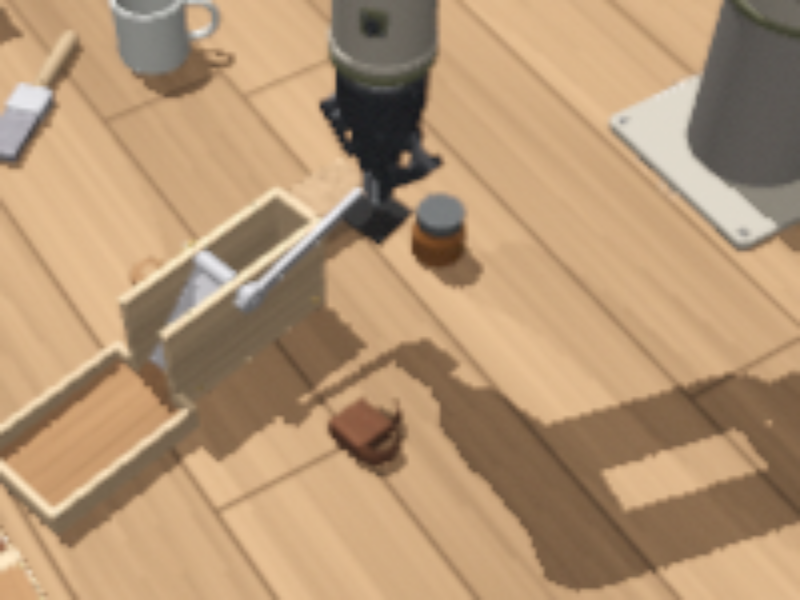

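The fingertips hang over the pad in the scene view, around (375,200) in the crop. Pressing now.

```bash
python3 -m crank '[[[0,0,0.01,0,0,0],[0.001,0,0.02,0,0,0],[0.002,0,0.03,0,0,0],[0.003,0,0.042,0,0,0],[0.003,0,0.054,0,0,0],[0.003,0,0.066,0,0,0],[0.002,0,0.078,0,0,0],[0.001,0,0.088,0,0,0],[0,0,0.094,0,0,0],[0,0,0.094,0,0,0]]]'
python3 - <<'E'
from h import *
for c in("scene","top"):
    im,d=r.snapshot(c);cv2.imwrite(f"pics/{c}2.png",cv2.resize(im[120:280,240:440],None,fx=4,fy=3.75))
s=r.sense();print(s["tool_pos"],s["tcp_rot"],s["ft_force"])
E
```

```text
time: 4.15
tool_pos: [460.6, -19.1, 92.3]
tcp_rot: [-180.0, 0.1, -167.6]
ft_force: [0.1, 0.3, 4.9]
finger_gap: 0.2
[460.49561563 -19.12208603  92.64830532] [-1.79986907e+02  1.37378162e-01 -1.67618234e+02] [0.2080221  0.67633702 4.55249665]
```

View pics/scene2.png

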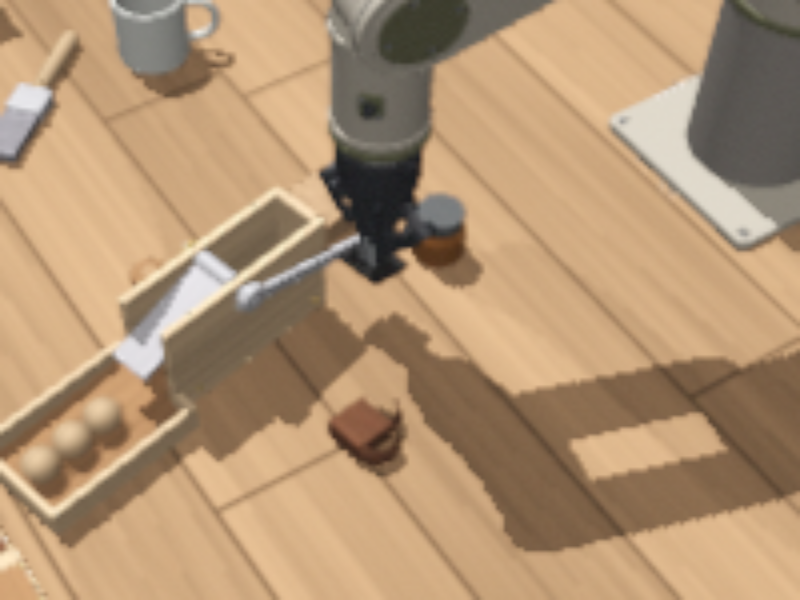

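View pics/top2.png

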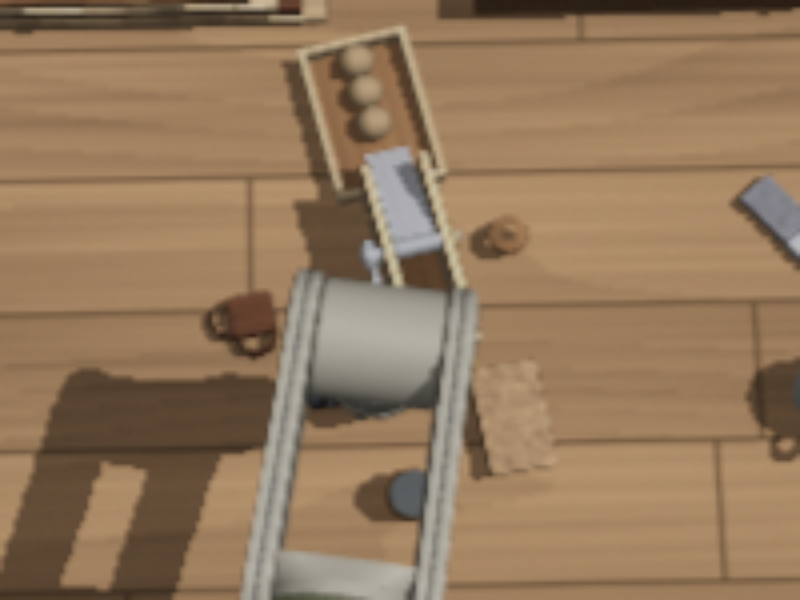

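All three balls are in the tray, at (40,465), (72,438) and (103,415) in the scene crop, with the lid open. I'll press on gently until the stop is felt and hold there.

```bash
python3 -m crank '[[[0,0,0.002,0,0,0],[0,0,0.004,0,0,0],[0,0,0.006,0,0,0],[0,0,0.006,0,0,0],[0,0,0.006,0,0,0]]]'
```

```text
time: 4.88
tool_pos: [460.5, -19.2, 86.7]
tcp_rot: [-180.0, 0.1, -167.6]
ft_force: [1.6, -0.8, 5.2]
finger_gap: 0.0
```

```bash
python3 -m crank '[[[0,0,0.001,0,0,0],[0,0,0.002,0,0,0],[0,0,0.003,0,0,0],[0,0,0.003,0,0,0],[0,0,0.003,0,0,0]]]'
python3 - <<'E'
from h import *
im,d=r.snapshot("scene");cv2.imwrite("pics/scene3.png",cv2.resize(im[120:280,240:440],None,fx=4,fy=3.75))
for t in("ball1_center","ball2_center"):
  for o in r.landmark_of(t,"scene")[:4]:
    p=ray_at("scene",o["pixel"],28)
    a=np.deg2rad(192.3);q=p[:2]-[603,-65]
    print(t,o,p.round(0),"feeder",(q@[np.cos(a),np.sin(a)]).round(),(q@[-np.sin(a),np.cos(a)]).round())
E
```

```text
time: 5.5
tool_pos: [460.5, -19.3, 83.7]
tcp_rot: [-180.0, 0.1, -167.6]
ft_force: [1.8, -0.5, 4.6]
finger_gap: -0.0
ball1_center {'pixel': [245.8, 245.2], 'conf': 0.6} [833. -11.  28.] feeder -236.0 -4.0
ball2_center {'pixel': [256.8, 238.9], 'conf': 0.45} [788. -13.  28.] feeder -192.0 -11.0
```

View pics/scene3.png

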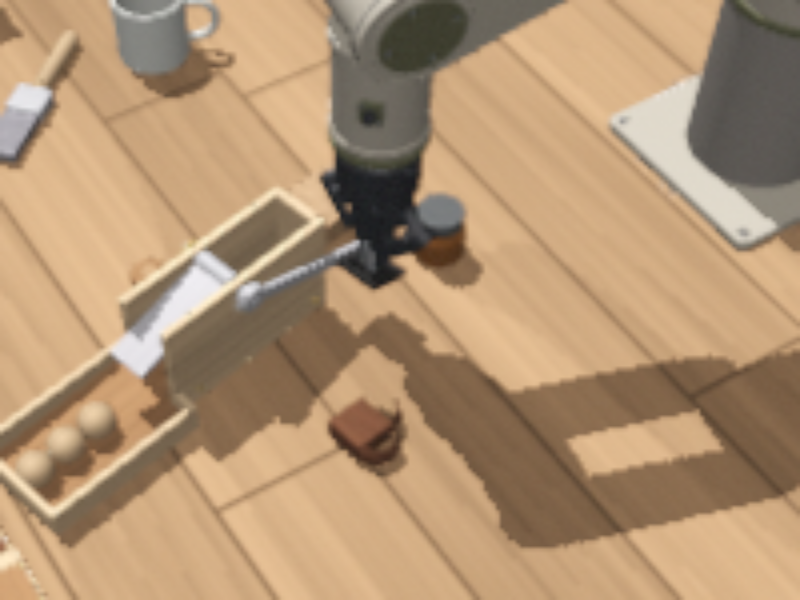

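Balls settled at the tray's front. The force hasn't risen yet, so I'll go a little further to the stop.

```bash
python3 -m crank '[[[0,0,0.001,0,0,0],[0,0,0.002,0,0,0],[0,0,0.002,0,0,0],[0,0,0.002,0,0,0]]]'
```

```text
time: 6.15
tool_pos: [460.7, -19.3, 82.3]
tcp_rot: [-180.0, 0.2, -167.6]
ft_force: [-1.1, 0.3, 10.6]
finger_gap: -0.1
```

The force jumped to 10.6 N at z 82, so that is the stop. Easing up at about 40 mm/s.

```bash
python3 -m crank '[[[0,0,-0.003,0,0,0],[0,0,-0.007,0,0,0],[0,0,-0.012,0,0,0],[0.001,0,-0.017,0,0,0],[0.002,0,-0.022,0,0,0],[0.002,0,-0.027,0,0,0],[0.002,0,-0.032,0,0,0],[0.002,0,-0.037,0,0,0],[0.002,0,-0.042,0,0,0],[0.002,0,-0.046,0,0,0]]]'
```

```text
time: 7.4
tool_pos: [458.9, -19.7, 128.8]
tcp_rot: [-180.0, 0.2, -167.6]
ft_force: [-1.7, 0.2, 2.2]
finger_gap: 0.2
```

```bash
python3 -m crank '[[[0,0,-0.004,0,0,0],[0,0,-0.008,0,0,0],[0,0,-0.012,0,0,0],[0,0,-0.016,0,0,0],[0,0,-0.019,0,0,0],[-0.001,0,-0.022,0,0,0],[-0.001,0,-0.024,0,0,0],[-0.001,0,-0.026,0,0,0]]]'
```

```text
time: 8.4
tool_pos: [459.9, -19.5, 154.8]
tcp_rot: [-180.0, 0.2, -167.6]
ft_force: [1.8, 0.9, 2.0]
finger_gap: -0.1
```

```bash
python3 -m crank '[[[0,0,-0.0005,0,0,0],[0,0,-0.001,0,0,0],[0,0,-0.0015,0,0,0],[0,0,-0.002,0,0,0],[0,0,-0.0025,0,0,0],[0,0,-0.003,0,0,0],[0,0,-0.0035,0,0,0],[0,0,-0.004,0,0,0]]]'
```

```text
time: 9.4
tool_pos: [459.9, -19.5, 158.9]
tcp_rot: [-180.0, 0.2, -167.6]
ft_force: [2.3, 0.9, 1.1]
finger_gap: -0.0
```

```bash
python3 -m crank '[[[0,0,-0.0005,0,0,0],[0,0,-0.001,0,0,0],[0,0,-0.0015,0,0,0],[0,0,-0.002,0,0,0],[0,0,-0.0025,0,0,0],[0,0,-0.003,0,0,0],[0,0,-0.0035,0,0,0],[0,0,-0.004,0,0,0]]]'
```

```text
time: 10.4
tool_pos: [459.3, -19.4, 162.4]
tcp_rot: [-180.0, 0.1, -167.6]
ft_force: [0.5, -0.7, 0.3]
finger_gap: 0.0
```

```bash
python3 - <<'E'
from h import *
im,d=r.snapshot("scene");cv2.imwrite("pics/scene4.png",cv2.resize(im[120:280,240:440],None,fx=4,fy=3.75))
print(r.sense()["ft_force"])
E
```

```text
[0.40052897 0.09963942 0.35065722]
```

View pics/scene4.png

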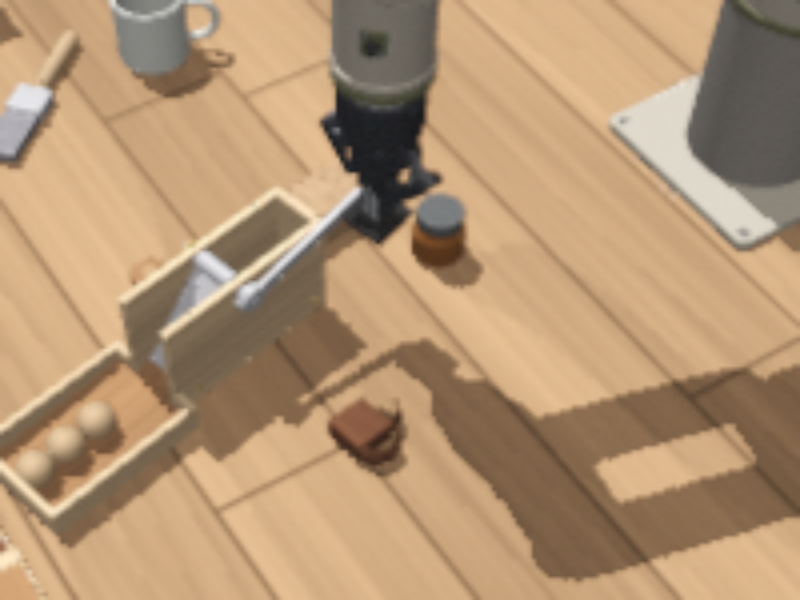

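The lid is shut again, as in the first picture, with the balls in the tray and contact force gone to about zero. Lifting off slowly, then away.

```bash
python3 -m crank '[[[0,0,-0.001,0,0,0],[0,0,-0.002,0,0,0],[0,0,-0.004,0,0,0],[0,0,-0.01,0,0,0],[0,0,-0.025,0,0,0],[0,0,-0.045,0,0,0],[0,0,-0.065,0,0,0],[0,0,-0.075,0,0,0],[0,0,-0.075,0,0,0]]]'
python3 - <<'E'
from h import *
im,d=r.snapshot("scene");cv2.imwrite("pics/scene5.png",cv2.resize(im[120:280,240:440],None,fx=4,fy=3.75))
o=r.landmark_of("lever_pad","scene")[0];print(o,w("scene",o["pixel"],d[int(o["pixel"][1]),int(o["pixel"][0])]),r.sense()["ft_force"])
E
```

```text
time: 11.58
tool_pos: [459.9, -19.6, 238.8]
tcp_rot: [-179.9, 0.3, -167.6]
ft_force: [0.6, 0.7, -0.2]
finger_gap: -0.2
{'pixel': [333.1, 176.2], 'conf': 0.62} [461.17625937 -22.69708616 158.0223446 ] [0.78988843 0.7138995  0.31315059]
```

View pics/scene5.png

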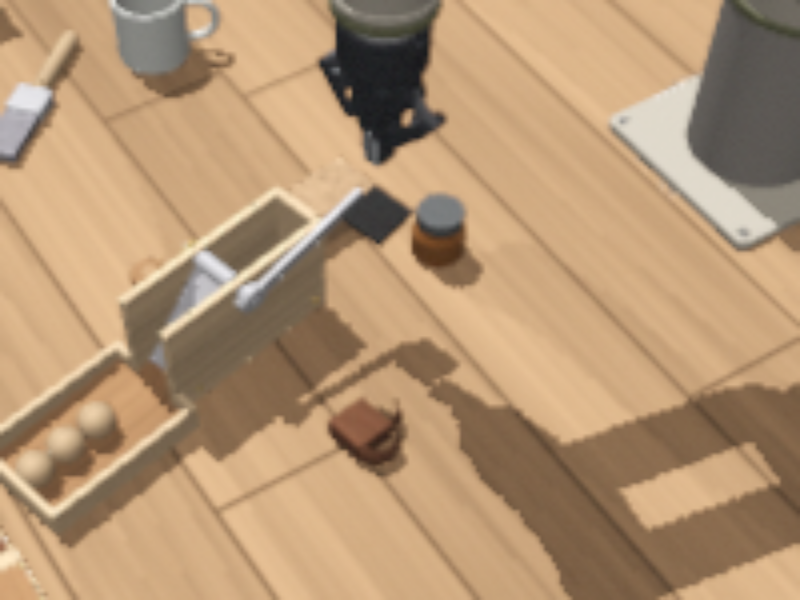

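The hand is clear, the pad is back at its starting pixel (333,176), the balls are in the tray and nothing else in view has moved.

```bash
python3 -c "
from bench import r
print(r.hand_in())"
```

```text
the job is handed in; nothing more can be done
None
```

I pressed the lever down to its stop, let all three balls roll out, eased the lid shut and handed the job in. It took about 12 s of the 38 s allowed, and the hand-in gives no verdict.

- **Press:** with the fingers closed, I pressed the pad until the force rose from about 5 to 10.6 N at 82 mm, which is the stop. All three balls were already in the tray by then.
- **Release:** I raised the lever at about 40 mm/s, then 4 mm/s near the end. The force faded smoothly from 2.2 to 0.3 N, so the fingers stayed on the pad until the lid was shut, with no sign of a slam. I did not measure the lid's angle or speed directly, and force readings swing by about 1 N, so contact in the last few millimetres is inferred.
- **Last checks:**
  - The pad is back at its starting place, within about 3 mm and 158 mm above the bench.
  - The balls rest in the tray's far end. The farthest was estimated at x -236 mm in the feeder's frame, inside the -250 limit.
  - The hand is about 75 mm clear of the lever.
  - The nearby objects I could see look unmoved. The screwdriver was outside the final crop and I did not check it again.
- **Networks:** they put the heart at the wrong place in the top view, and when asked for balls 1 and 2 found only one ball for each name. For those I relied on the pictures.

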